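# Pair the colour-coded covers with their open housings

### The arm

A 7-joint arm with a two-finger parallel gripper is mounted at the origin on the work surface. World frame = base frame: x ahead of the robot, y to its left, z up, the work surface at z = 0. Lengths are in m, angles in rad, forces in N, time in s.
With the tool pointing down it reaches from about 0.4 to 0.875 m from the base axis. Payload 19.3 kg.
Tool frame: the origin (TCP) lies where the fingers leave the gripper's body, on its centre line; the fingertips stand bot.tip_reach ahead of it and the grasp point (between the pads) lies 54 mm ahead of it (bot.tip_reach is the distance from the TCP to the fingertips, in m); z points along the fingers, y is the line along which they close (so a half turn about z gives the same grasp; the last joint's range is limited). The gripper opens to 85 mm and grips with 20 to 120 N. Pads are 22 mm wide; open, the fingers measure 114 mm over their backs; the gripper's body (76 mm by 85 mm) begins 54 mm behind the grasp point. The pads swing forward as they close: fully open they stand 13 mm farther back than shut.
Start: joints at [1.108, 0.521, -0.036, 1.599, 0.021, 1.021, -0.113], TCP at [0.239, -0.577, 0.304] pointing down, gripper open.
Joint ranges: [-2.91, 2.91], [-0.3, 2.13], [-1.5, 1.42], [0.17, 2.43], [-1.26, 4.41], [0.16, 1.93], [-2.52, 2.52]. Speed limits (rad/s): [1.89, 1.89, 2.39, 2.39, 3.01, 3.01, 3.01].

### API

Orientations are given as [roll, pitch, yaw] about the fixed x, y, z axes, in that order (R = Rz(yaw) Ry(pitch) Rx(roll)).
In Python, from workcell import bot gives the robot as it stands. The module is installed in compiled form; this text tells all that it offers.
- The arm moves only by the shell command python3 -m jog 'ROWS' [FORCE]. ROWS is JSON, a list that holds one entry, the list of rows, each a list of 7 numbers: the shift along the tool's x, y, z in mm, then the turn, a rotation vector about the tool's x, y, z in rad, then the opening, from 0 (shut) to 1 (fully open). In form: [[[tx, ty, tz, wx, wy, wz, fingers], ...]]. A call has 1 to 5 rows; each row shifts and turns the commanded pose from where the row before left it, along the tool's axes as they then stand; what a row does not reach is not made up. A row lasts 1/10 s, in which the tool goes at most 50 mm and 8.59 degrees, less where a joint would pass 70% of its speed; a pose out of reach is approached as far as the arm can. A call is refused whole if a number of a shift passes 50 or a number of a turn 0.15, either way. A call with a gripper value outside its range is refused whole. The fingers move at their own pace and stop on an object; FORCE is the grip in N (left out, the last holds). Time passes only in rows, so rows that do not move let the fingers close. It gives the time, the measured TCP pose, the force, the opening and the grip force at its end, in the units of the state.
- bot.observe(): the state, without advancing time (a new reading comes with each control period).
- bot.grab_frame(name): name is "side" or "top"; returns a dict with "img" (400x640x3 uint8, red, green, blue), "intrinsics" (3x3 intrinsics, pixels), "R" (3x3) and "t" (3): a world point X has camera coordinates R X + t. Camera axes: x right, y down, z forward; pixel columns grow to the right and rows downward; lengths in m; the calibration is good to about 2 mm. A picture is of the moment at which its call begins. There is no depth.
- bot.job_done(): hands the job in; it is judged then, once.
Trained networks look in a picture, given as the dict that the camera call returned (one of the last four; its "shot" number tells which), for a name from the list of things; names that differ only in an ending like _2 or _b are one class to them, and where a whole thing is asked for, a point or a joint stands for the part that bears it (a point fixed in the world has none). Each returns a list of dicts, best first, with "conf" (0 to 1); they miss things now and then, are a little off and sometimes report something else, mostly with a low value. They report only what shows in the picture. A call takes as long as a camera call. They do not tell look-alikes from the thing itself.
- bot.trace(query, picture): "region" (400x640 bool, what is visible of it).
- bot.spot_point(query, picture): "xyz" ([x, y, z] in m, in world coordinates, good to about 4 mm: a listed point, or the origin of a listed thing).
The state is a dict: "clock": time; "qpos": joint angles; "qd": joint speeds; "joint_efforts": joint torques, N m; "position": TCP position; "tool_rot": TCP orientation; "force": force on the tool from outside, world axes, zero at the start; "moment": the same for the moment, N m; "grip_width": finger opening in m; "finger_force": force on a finger pad.
Only numpy, scipy, OpenCV 4.12 (cv2) and the standard library are available. Lean on these libraries where they do the work, as an engineer would, in place of code of your own. Each camera call takes 0.05 s, during which the arm holds its last target. There are 200 camera calls.

### The job

Close the two open electronics housings on the bench: put the blue cover on the blue housing and the yellow cover on the yellow housing, each fully seated and flat on the rim, then let go. Set the covers down gently, do not drop or ram them. Leave the red cover, the tools and everything else where they are.

Things in the scene. Friction and masses are not known exactly. Their poses are not given: they have to be found in the camera images.
- cover_blue_mid (a point): centre of the loose blue cover, 17 mm above its underside. From the bottom up: 8 mm locating lip set in from the edge, 4 mm plate 66 mm (x) by 102 mm (y), central grip rib 14 mm wide (x), 44 mm long (y), 22 mm high. About 90 g, lying rib up (z up) on the work surface.
- cover_yellow_mid (a point): centre of the loose yellow cover, 17 mm above its underside. From the bottom up: 8 mm locating lip set in from the edge, 4 mm plate 80 by 80 mm, central grip rib 14 mm wide (x), 44 mm long (y), 22 mm high. About 90 g, lying rib up (z up) on the work surface.
- cover_red_mid (a point): centre of the loose red cover, 17 mm above its underside. From the bottom up: 8 mm locating lip set in from the edge, 4 mm plate 66 mm (x) by 102 mm (y), central grip rib 14 mm wide (x), 44 mm long (y), 22 mm high. About 90 g, lying rib up (z up) on the work surface. Belongs to another job.
- housing_blue_rim (a point): centre of the open top of the fixed blue housing, level with its rim, 57 mm above the work surface; outside 66 mm (x) by 102 mm (y), walls 4 mm, on a black holder plate; x, y along its sides, z up. With its cover seated, the cover's centre is 9 mm above this point; the lip has about 1.75 mm play per side. Fits either way round.
- housing_yellow_rim (a point): centre of the open top of the fixed yellow housing, level with its rim, 57 mm above the work surface; outside 80 by 80 mm, walls 4 mm, on a black holder plate; x, y along its sides, z up. With its cover seated, the cover's centre is 9 mm above this point; the lip has about 1.75 mm play per side. Fits turned by any quarter turn.
- screwdriver: screwdriver with a red handle lying between the housings, about 0.2 m long; bystander, origin about its middle
- tape: black roll of tape lying flat, 90 mm across, 19 mm high; bystander, origin under its centre
- mouse: black computer mouse, 105 x 60 x 32 mm; bystander, origin under its centre
- flux: small white bottle with red cap, 44 mm across, 110 mm high; bystander, origin under its centre
There are look-alikes about, which are no part of the job. Leave any turquoise look-alike of the part that bears cover_blue_mid alone.

How it is judged:
By the outcome, as a careful person would: the job done as asked, in the order asked, and still so for the second after the job is handed in, with the robot touching nothing.
It also fails if it takes over 48 s, if anything falls off the work surface, if the arm or the gripper's body presses on something with over 40 N, if the wrist force passes 120 N, or if a joint passes its speed limit or range.

## Working session

There is one attempt and no reset: what is moved stays moved. The work goes in short steps, Python scripts to look and compute and a shell command to move; the robot and the scene stay as the last step left them, time stands still between calls to the robot, and variables do not carry over. Pictures are saved under pics/ and viewed, at most 10 in all, crops included, and the job is handed in when it is done.

```bash
mkdir -p pics
python3 - <<'E'
from workcell import bot
import cv2,numpy as np
s=bot.observe();print({k:np.round(v,3) for k,v in s.items()},bot.tip_reach)
for n in("top","side"):
    p=bot.grab_frame(n);cv2.imwrite(f"pics/{n}0.png",p["img"][:,:,::-1])
    print(n,np.round(p["intrinsics"],1).tolist(),np.round(p["R"],3).tolist(),np.round(p["t"],3).tolist())
    for q in["cover_blue_mid","cover_yellow_mid","cover_red_mid","housing_blue_rim","housing_yellow_rim","screwdriver","tape","mouse","flux"]:
        for d in bot.spot_point(q,p)[:4]:
            x=p["R"]@d["xyz"]+p["t"];u=p["intrinsics"]@x
            print(q,np.round(d["xyz"],3),round(d["conf"],2),np.round(u[:2]/u[2]))
E
```

```text
{'clock': np.float64(0.0), 'qpos': array([ 1.108,  0.522, -0.036,  1.6  ,  0.021,  1.021, -0.113]), 'qd': array([-0.001, -0.001,  0.001, -0.   , -0.   , -0.   ,  0.   ]), 'joint_efforts': array([ 0.0000e+00, -9.2711e+01,  1.9800e+00, -3.6995e+01,  1.8000e-02,
        8.0000e-03, -0.0000e+00]), 'position': array([ 0.239, -0.577,  0.303]), 'tool_rot': array([-3.14 ,  0.   ,  0.393]), 'force': array([-0.069,  0.797,  0.402]), 'moment': array([-0.069, -0.009, -0.032]), 'finger_force': np.float64(0.0), 'grip_width': np.float64(0.085)} 0.0726
top [[455.7, 0.0, 321.1], [0.0, 455.7, 206.6], [0.0, 0.0, 1.0]] [[-0.016, -1.0, -0.026], [-0.995, 0.018, -0.094], [0.094, 0.025, -0.995]] [0.014, 0.603, 1.307]
cover_blue_mid [0.63  0.305 0.017] 0.86 [220. 200.]
cover_blue_mid [0.474 0.217 0.013] 0.83 [249. 252.]
cover_blue_mid [0.859 0.025 0.02 ] 0.82 [312. 122.]
cover_blue_mid [0.319 0.254 0.013] 0.56 [237. 305.]
cover_yellow_mid [0.454 0.013 0.017] 0.97 [319. 258.]
screwdriver [ 0.639 -0.004  0.   ] 0.74 [323. 195.]
tape [ 0.587 -0.425  0.002] 0.91 [466. 210.]
tape [0.472 0.217 0.018] 0.34 [249. 25
[... 274 characters left out ...]
.627 0.303 0.016] 0.97 [246. 295.]
cover_blue_mid [0.857 0.029 0.017] 0.9 [214. 201.]
cover_blue_mid [0.319 0.261 0.018] 0.82 [389. 319.]
cover_blue_mid [0.471 0.22  0.018] 0.58 [326. 287.]
cover_yellow_mid [0.451 0.013 0.015] 0.85 [359. 232.]
cover_red_mid [ 0.432 -0.254  0.016] 0.85 [390. 177.]
housing_blue_rim [ 0.645 -0.149  0.061] 0.85 [309. 169.]
housing_yellow_rim [ 0.496 -0.451 -0.007] 0.74 [383. 146.]
housing_yellow_rim [0.65  0.146 0.057] 0.61 [265. 234.]
screwdriver [ 0.636 -0.005 -0.002] 0.75 [294. 217.]
tape [ 0.593 -0.423 -0.001] 0.86 [352. 144.]
mouse [ 0.686  0.439 -0.001] 0.65 [192. 341.]
mouse [0.451 0.01  0.014] 0.38 [359. 232.]
flux [ 0.494 -0.451 -0.006] 0.86 [384. 146.]
```

View pics/top0.png

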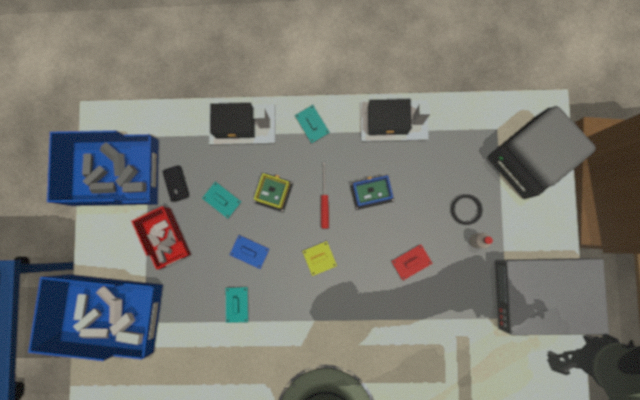

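View pics/side0.png

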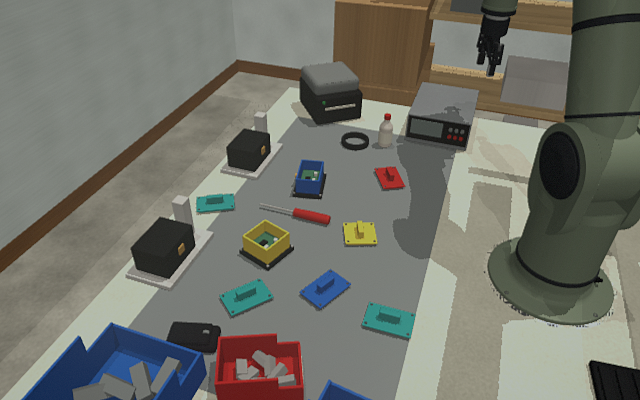

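The top view shows the blue cover at (249,252), the yellow cover at (319,258), the red cover at (411,262), the yellow housing at (272,190) and the blue housing at (372,191). The three turquoise plates are look-alikes. Next I fit silhouettes to get accurate poses and yaws.

```bash
cat > fit.py <<'E'
import cv2,numpy as np
from scipy.optimize import minimize
from workcell import bot
HUE={"b":(106,125),"y":(24,36)}   # cv2 hue ranges
def box(sx,sy,z0,z1):
    return np.array([[a*sx/2,b*sy/2,z] for a in(-1,1) for b in(-1,1) for z in(z0,z1)])
PARTS={"cb":[box(.066,.102,.008,.012),box(.014,.044,.012,.034)],"cy":[box(.08,.08,.008,.012),box(.014,.044,.012,.034)],
       "hb":[box(.066,.102,-.045,0)],"hy":[box(.08,.08,-.045,0)]}
S=8
def proj(p,X):
    u=(X@p["R"].T+p["t"])@p["intrinsics"].T
    return u[:,:2]/u[:,2:]
def mask(p,col,uv,r=32):
    hsv=cv2.cvtColor(p["img"],cv2.COLOR_RGB2HSV)
    m=cv2.inRange(hsv,(HUE[col][0],110,40),(HUE[col][1],255,255))
    c=np.round(uv).astype(int);o=c-r
    w=m[o[1]:o[1]+2*r,o[0]:o[0]+2*r]
    cs,_=cv2.findContours(w,cv2.RETR_EXTERNAL,cv2.CHAIN_APPROX_NONE)
    k=max(cs,key=cv2.contourArea);f=np.zeros_like(w);cv2.drawContours(f,[k],-1,255,-1)
    return f/255.,o
def fit(p,part,x0,z,r=32):
    """fit x,y,yaw of part whose local origin stands at height z"""
    m,o=mask(p,part[1],proj(p,np.array([[x0[0],x0[1],z+.01]]))[0],r)
    ms=cv2.GaussianBlur(m,(0,0),.7)
    def ren(v):
        c,s=np.cos(v[2]),np.sin(v[2]);im=np.zeros((2*r*S,2*r*S),np.uint8)
        for B in PARTS[part]:
            X=B@np.array([[c,s,0],[-s,c,0],[0,0,1]])+[v[0],v[1],z]
            h=cv2.convexHull(((proj(p,X)-o+.5)*S-.5).astype(np.float32)*16)
            cv2.fillConvexPoly(im,np.round(h).astype(np.int32),255,shift=4)
        return cv2.GaussianBlur(cv2.resize(im,(2*r,2*r),interpolation=cv2.INTER_AREA)/255.,(0,0),.7)
    f=lambda v:((ren(v*[.01,.01,.1])-ms)**2).sum()
    best=min((minimize(f,np.array([x0[0]/.01,x0[1]/.01,a/.1]),method="Nelder-Mead",
      options=dict(initial_simplex=np.array([x0[0]/.01,x0[1]/.01,a/.1])+np.vstack([np.zeros(3),np.diag([.6,.6,1.5])]),xatol=.005,fatol=.01)) for a in x0[2]),key=lambda q:q.fun)
    return best.x*[.01,.01,.1],best.fun,m.sum()
E
python3 - <<'E'
from fit import *
for n in("top","side"):
    p=bot.grab_frame(n)
    for part,x,y,z in(("cb",.472,.219,0),("cy",.452,.013,0),("hb",.645,-.149,.057),("hy",.65,.146,.057)):
        A=np.arange(-1.4,1.6,.35) if part[1]=="b" else np.arange(-.7,.8,.35)
        v,e,a=fit(p,part,(x,y,A),z); print(n,part,np.round(v*[1000,1000,57.3],1),round(e,1),a)
E
```

```text
top cb [475.5 219.  -25.4] 15.3 724.0
top cy [453.   11.9 -69. ] 8.3 711.0
top hb [ 646.  -146.4   11.7] 12.9 836.0
top hy [651.6 147.6 -19.1] 4.9 846.0
side cb [473.7 217.  -25. ] 9.1 1019.0
side cy [450.7   8.9  20.5] 12.1 664.0
side hb [ 643.9 -148.4   12.9] 3.0 815.0
side hy [649.7 144.9 -18.9] 8.4 1356.0
```

Run:
```python
from fit import *
a=bot.grab_frame("top")["img"][225:285,220:350,::-1];b=bot.grab_frame("side")["img"][205:315,290:400,::-1]
a=cv2.resize(a,(400,185),interpolation=3);b=cv2.resize(b,(400,400),interpolation=3)
cv2.imwrite("pics/crop1.png",np.vstack([a,b]))
```

```text
(no output)
```

View pics/crop1.png

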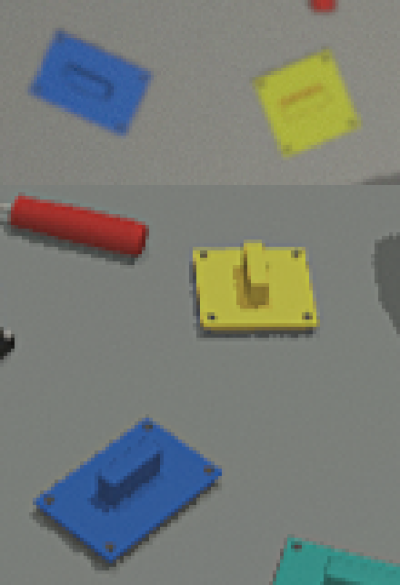

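Both ribs are clear: blue yaw is about -25° and yellow about +20.7°, with its rib running along local y. Now I turn the tool and move above the blue cover.

```bash
python3 -m jog '[[[0,0,0,0,0,-0.148,1],[0,0,0,0,0,-0.148,1],[0,0,0,0,0,-0.148,1],[0,0,0,0,0,-0.148,1],[0,0,0,0,0,-0.148,1]]]' 40
python3 -m jog '[[[48,-7.3,0,0,0,0,1],[48,-7.3,0,0,0,0,1],[48,-7.3,0,0,0,0,1],[48,-7.3,0,0,0,0,1],[48,-7.3,0,0,0,0,1]]]'
```

```text
clock: 1.7
position: [0.2392, -0.5774, 0.3039]
tool_rot: [3.142, 0.0, 1.139]
force: [0.1, 0.7, -0.3]
grip_width: 0.0851
finger_force: 0.0
clock: 2.2
position: [0.3081, -0.3428, 0.304]
tool_rot: [3.141, 0.0, 1.132]
force: [1.8, -0.4, 0.0]
grip_width: 0.0853
finger_force: 0.0
```

```bash
python3 -m jog '[[[48,-7.3,0,0,0,0,1],[48,-7.3,0,0,0,0,1],[48,-7.3,0,0,0,0,1],[48,-7.3,0,0,0,0,1],[48,-7.3,0,0,0,0,1]]]'
python3 -m jog '[[[48,-7.3,10,0,0,0,1],[48,-7.3,10,0,0,0,1],[48,-7.3,20,0,0,0,1],[48,-7.3,20,0,0,0,1],[48,-7.3,20,0,0,0,1]]]'
python3 -m jog '[[[0,0,0,0,0,0,1]]]'
cat > off.py <<'E'
import sys,numpy as np
from workcell import bot
from scipy.spatial.transform import Rotation as R
s=bot.observe();t=np.array([float(a) for a in sys.argv[1:4]])/1000;psi=np.radians(float(sys.argv[4]))
r=R.from_euler("xyz",s["tool_rot"]);g=R.from_euler("xyz",[np.pi,0,psi])
print("turn",(r.inv()*g).as_rotvec().round(3),"shift mm after turn",(g.inv().apply(t-s["position"])*1000).round(1),"before",(r.inv().apply(t-s["position"])*1000).round(1),"clock",s["clock"])
E
python3 off.py 474.6 218 140 64.8
```

```text
clock: 2.7
position: [0.3769, -0.1099, 0.3043]
tool_rot: [3.141, 0.0, 1.132]
force: [1.2, -1.1, -0.6]
grip_width: 0.0853
finger_force: 0.0
clock: 3.2
position: [0.4438, 0.1162, 0.2261]
tool_rot: [3.141, -0.0, 1.132]
force: [1.1, -2.1, 0.4]
grip_width: 0.0857
finger_force: 0.0
clock: 3.3
position: [0.4435, 0.1204, 0.2251]
tool_rot: [-3.139, -0.002, 1.14]
force: [-1.4, -1.1, 0.6]
grip_width: 0.0853
finger_force: 0.0
turn [-0.003 -0.002  0.009] shift mm after turn [101.6 -13.4  85.1] before [101.5 -12.2  85.3] clock 3.3
```

```bash
python3 -m jog '[[[34,-4.3,28,0,0,0.009,0.5],[34,-4.2,28,0,0,0,0.5],[33.5,-4.3,28,0,0,0,0.5],[0,0,0,0,0,0,0.5],[0,0,0,0,0,0,0.5]]]'
python3 off.py 474.6 218 87 64.8
python3 - <<'E'
from fit import *
a=bot.grab_frame("side")["img"][170:330,220:430,::-1]
cv2.imwrite("pics/g1.png",cv2.resize(a,None,fx=3,fy=3,interpolation=3))
E
```

```text
clock: 3.8
position: [0.4751, 0.2118, 0.1422]
tool_rot: [-3.141, 0.001, 1.125]
force: [-0.4, -0.5, -0.3]
grip_width: 0.0422
finger_force: 0.0
turn [-0.001  0.001 -0.006] shift mm after turn [ 5.4 -3.1 55.2] before [ 5.4 -3.1 55.2] clock 3.8
```

View pics/g1.png

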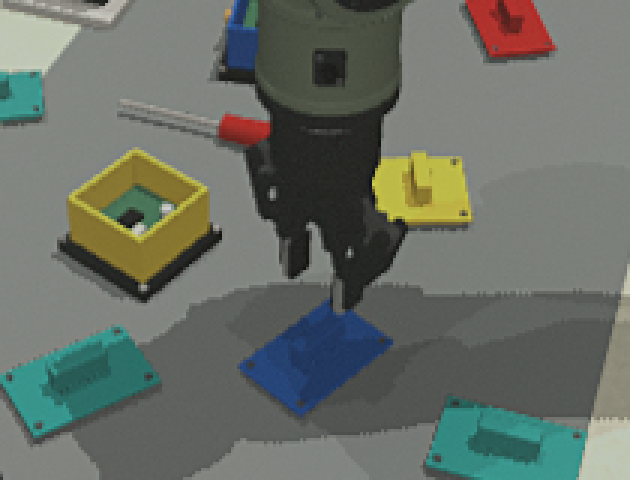

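The gripper is over the blue cover, with its fingers straddling the rib line. I descend and grip.

```bash
python3 -m jog '[[[2.7,-1.5,15,0,0,-0.005,0.5],[2.7,-1.5,15,0,0,0,0.5],[0,0,12,0,0,0,0.5],[0,0,8,0,0,0,0.5],[0,0,0,0,0,0,0.5]]]'
python3 off.py 474.6 218 87 64.8
```

```text
clock: 4.35
position: [0.4746, 0.2174, 0.0916]
tool_rot: [-3.14, 0.002, 1.129]
force: [-0.5, -0.4, -0.3]
grip_width: 0.0428
finger_force: 0.0
turn [-0.001  0.002 -0.002] shift mm after turn [ 0.6 -0.3  4.6] before [ 0.6 -0.3  4.6] clock 4.35
```

```bash
python3 -m jog '[[[0.5,0,4,0,0,0,0.5],[0,0,0,0,0,0,0],[0,0,0,0,0,0,0],[0,0,0,0,0,0,0],[0,0,0,0,0,0,0]]]' 40
python3 -m jog '[[[0,0,-5,0,0,0,0],[0,0,-10,0,0,0,0],[0,0,-15,0,0,0,0],[0,0,-30,0,0,0,0],[0,0,-30,0,0,0,0]]]'
python3 off.py 645 -147.4 190 102.3
```

```text
clock: 4.85
position: [0.4755, 0.2182, 0.0891]
tool_rot: [3.141, -0.0, 1.129]
force: [-0.8, -0.7, 5.6]
grip_width: 0.0133
finger_force: 39.8
clock: 5.35
position: [0.4751, 0.2181, 0.1807]
tool_rot: [-3.141, 0.0, 1.129]
force: [0.6, 0.1, 0.1]
grip_width: 0.0133
finger_force: 39.0
turn [-0.    -0.    -0.656] shift mm after turn [-393.4   88.1   -9.3] before [-257.8  309.9   -9.4] clock 5.35
```

```bash
python3 -m jog '[[[0,0,-6,0,0,-0.131,0],[0,0,-6,0,0,-0.131,0],[0,0,-6,0,0,-0.131,0],[0,0,0,0,0,-0.131,0],[0,0,0,0,0,-0.131,0]]]'
python3 -m jog '[[[-35,8,0,0,0,0,0],[-45,10,0,0,0,0,0],[-45,10,0,0,0,0,0],[-45,10,0,0,0,0,0],[-45,10,0,0,0,0,0]]]'
python3 -m jog '[[[-45,10,0,0,0,0,0],[-45,10,0,0,0,0,0],[-45,10,0,0,0,0,0],[-30,7,0,0,0,0,0],[0,0,0,0,0,0,0]]]'
python3 off.py 645 -147.4 190 102.3
```

```text
clock: 5.85
position: [0.4755, 0.218, 0.1983]
tool_rot: [3.14, 0.0, 1.789]
force: [-0.4, 0.7, -1.1]
grip_width: 0.0132
finger_force: 39.1
clock: 6.35
position: [0.5682, 0.0161, 0.1982]
tool_rot: [3.141, 0.0, 1.784]
force: [2.0, 0.2, -0.2]
grip_width: 0.0132
finger_force: 39.1
clock: 6.85
position: [0.6394, -0.1406, 0.1976]
tool_rot: [3.141, 0.002, 1.778]
force: [-0.5, -0.7, -0.9]
grip_width: 0.013
finger_force: 39.1
turn [ 0.     0.002 -0.008] shift mm after turn [-7.9  4.1  7.6] before [-7.8  4.1  7.6] clock 6.85
```

```bash
python3 -m jog '[[[-8,4,10,0,0,-0.008,0],[0,0,10,0,0,0,0],[0,0,10,0,0,0,0],[0,0,0,0,0,0,0],[0,0,0,0,0,0,0]]]'
python3 off.py 645.2 -147.1 137.5 102.3
cat > look.py <<'E'
import sys
from fit import *
# overlay expected cover (from TCP) and housing on enlarged views: args coverpart housepart hx hy hyaw(side) out
cp,hp,hx,hy,hw,tw,out=sys.argv[1],sys.argv[2],*map(float,sys.argv[3:7]),sys.argv[7]
p=bot.grab_frame("side");s=bot.observe();T=s["position"]
f=6;c=proj(p,np.array([[hx,hy,.075]])/1)[0];o=(c-[50,45]).astype(int)
im=cv2.resize(p["img"][o[1]:o[1]+90,o[0]:o[0]+100,::-1],None,fx=f,fy=f,interpolation=3)
def draw(sx,sy,x,y,w,z,col):
    w=np.radians(w);X=np.array([[a*sx/2,b*sy/2,0] for a,b in((-1,-1),(-1,1),(1,1),(1,-1))])@np.array([[np.cos(w),np.sin(w),0],[-np.sin(w),np.cos(w),0],[0,0,1]])+[x,y,z]
    cv2.polylines(im,[np.round((proj(p,X)-o+.5)*f).astype(int)],True,col,1)
sx,sy=(.066,.102) if hp=="hb" else (.08,.08)
draw(sx,sy,hx,hy,hw,.057,(0,0,255))
yaw=np.degrees(s["tool_rot"][2])-tw
bx,by=-.0011,-.0010   # side camera bias against the mean of both
for z in(.008,.012): draw(sx,sy,T[0]+bx,T[1]+by,yaw,T[2]-.0885+z,(255,255,255))
cv2.imwrite(out,im)
E
python3 look.py cb hb .6439 -.1484 12.9 90 pics/h1.png
```

```text
clock: 7.35
position: [0.6442, -0.1415, 0.1666]
tool_rot: [-3.141, -0.0, 1.793]
force: [-0.1, -0.2, -0.2]
grip_width: 0.0131
finger_force: 39.1
turn [-0.001 -0.     0.007] shift mm after turn [-5.7 -0.2 29.1] before [-5.7 -0.2 29.1] clock 7.35
```

View pics/h1.png

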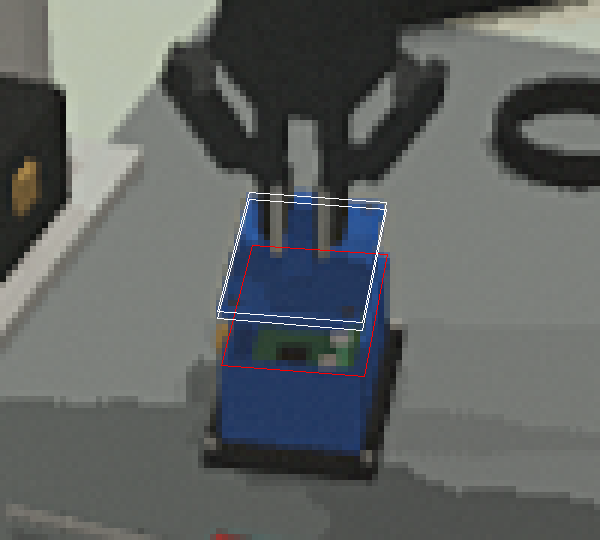

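The white predicted cover outline lies on the plate, with corners near (250,195) and (363,328). The red rim outline matches the housing. I correct 5.7 mm along tool x and lower slowly.

```bash
python3 -m jog '[[[-3,-0.1,4,0,0,0.007,0],[-2.7,-0.1,6,0,0,0,0],[0,0,5,0,0,0,0],[0,0,2,0,0,0,0],[0,0,0,0,0,0,0]]]'
python3 off.py 645.2 -147.1 137.5 102.3
```

```text
clock: 7.9
position: [0.6452, -0.1478, 0.1493]
tool_rot: [-3.141, -0.0, 1.785]
force: [-0.8, -0.2, -1.1]
grip_width: 0.0133
finger_force: 39.1
turn [-0.001 -0.    -0.001] shift mm after turn [ 0.6  0.1 11.8] before [ 0.6  0.1 11.8] clock 7.9
```

```bash
python3 -m jog '[[[0.5,0,2,0,0,0,0],[0,0,2,0,0,0,0],[0,0,1.5,0,0,0,0],[0,0,0,0,0,0,0]]]'
python3 -m jog '[[[0,0,1.5,0,0,0,0],[0,0,1.5,0,0,0,0],[0,0,0,0,0,0,0]]]'
python3 off.py 645.2 -147.1 137.5 102.3
```

```text
clock: 8.3
position: [0.6452, -0.1473, 0.1441]
tool_rot: [-3.141, -0.0, 1.785]
force: [-0.3, 0.6, -0.7]
grip_width: 0.0134
finger_force: 39.1
clock: 8.6
position: [0.6452, -0.1474, 0.1411]
tool_rot: [-3.141, -0.0, 1.785]
force: [-0.6, -0.0, -1.2]
grip_width: 0.0131
finger_force: 39.1
turn [-0.    -0.    -0.001] shift mm after turn [0.2 0.1 3.6] before [0.2 0.1 3.6] clock 8.6
```

The lip is inside the rim with no contact force. I lower it to seat.

```bash
python3 -m jog '[[[0,0,1.5,0,0,0,0],[0,0,1,0,0,0,0],[0,0,0,0,0,0,0]]]'
python3 -m jog '[[[0,0,0.8,0,0,0,0],[0,0,0,0,0,0,0]]]'
python3 -m jog '[[[0,0,0.8,0,0,0,0],[0,0,0,0,0,0,0]]]'
```

```text
clock: 8.9
position: [0.6452, -0.1473, 0.1386]
tool_rot: [-3.141, -0.0, 1.785]
force: [0.7, -0.3, -0.2]
grip_width: 0.0134
finger_force: 39.1
clock: 9.1
position: [0.6453, -0.1474, 0.1382]
tool_rot: [3.141, 0.0, 1.785]
force: [-1.8, -0.3, 3.2]
grip_width: 0.0129
finger_force: 39.6
clock: 9.3
position: [0.6453, -0.1474, 0.1382]
tool_rot: [3.141, 0.0, 1.785]
force: [-5.8, 0.4, 17.1]
grip_width: 0.0129
finger_force: 41.3
```

```bash
python3 -m jog '[[[0,0,-1,0,0,0,0],[0,0,0,0,0,0,0.5],[0,0,0,0,0,0,0.5],[0,0,0,0,0,0,0.5],[0,0,0,0,0,0,0.5]]]'
python3 -m jog '[[[0,0,-10,0,0,0,0.5],[0,0,-20,0,0,0,0.5],[0,0,-20,0,0,0,0.5],[0,0,-20,0,0,-0.073,0.5],[0,0,0,0,0,-0.073,0.5]]]'
python3 off.py 451.9 10.4 140 110.7
```

```text
clock: 9.8
position: [0.6452, -0.1474, 0.138]
tool_rot: [-3.141, -0.0, 1.785]
force: [-1.0, 0.0, -0.8]
grip_width: 0.0432
finger_force: 0.0
clock: 10.3
position: [0.6464, -0.1473, 0.2118]
tool_rot: [3.138, 0.002, 1.934]
force: [-0.3, -0.6, 0.1]
grip_width: 0.0427
finger_force: 0.0
turn [0.003 0.002 0.001] shift mm after turn [ 216.3 -126.2   71.8] before [ 216.6 -126.1   70.8] clock 10.3
```

```bash
python3 -m jog '[[[36,-21,0,0,0,0,0.5],[36,-21,0,0,0,0,0.5],[36,-21,0,0,0,0,0.5],[36,-21,15,0,0,0,0.5],[36,-21,15,0,0,0,0.5]]]'
python3 -m jog '[[[30,-17.5,20,0,0,0,0.5],[6.3,-3.7,20,0,0,0,0.5],[0,0,0,0,0,0,0.5],[0,0,0,0,0,0,0.5]]]'
python3 off.py 451.9 10.4 89 110.7
python3 - <<'E'
from fit import *
im=bot.grab_frame("side");b=im["img"]
for part,x,y,z in(("cb",.6439,-.1484,.049),):
    print(np.round(proj(im,np.array([[x,y,.061]])),1))
a=cv2.resize(b[130:280,270:430,::-1],None,fx=4,fy=4,interpolation=3);cv2.imwrite("pics/g2.png",a)
E
```

```text
clock: 10.8
position: [0.4825, -0.0153, 0.1788]
tool_rot: [3.14, 0.001, 1.93]
force: [0.7, 0.6, -0.6]
grip_width: 0.0428
finger_force: 0.0
clock: 11.2
position: [0.4517, 0.0106, 0.1389]
tool_rot: [3.141, 0.0, 1.931]
force: [-0.0, 0.3, -0.4]
grip_width: 0.0425
finger_force: 0.0
turn [ 0.     0.    -0.001] shift mm after turn [-0.2  0.1 49.9] before [-0.2  0.1 49.9] clock 11.2
[[309.5 168.7]]
```

View pics/g2.png

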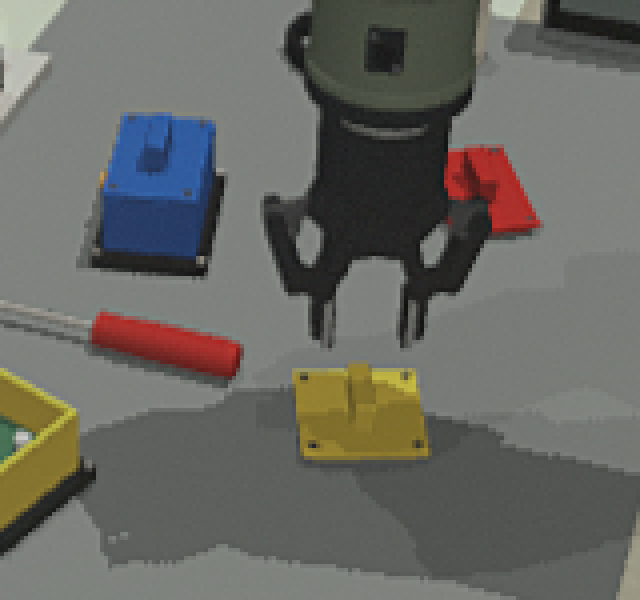

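The blue cover sits flush on its housing at crop (155,165). The open fingers straddle the yellow rib at (360,385). I descend and grip.

```bash
python3 -m jog '[[[0,0,15,0,0,0,0.5],[0,0,15,0,0,0,0.5],[0,0,12,0,0,0,0.5],[0,0,7.5,0,0,0,0.5],[0,0,0,0,0,0,0.5]]]'
python3 -m jog '[[[0,0,0,0,0,0,0],[0,0,0,0,0,0,0],[0,0,0,0,0,0,0],[0,0,0,0,0,0,0]]]' 40
python3 -m jog '[[[0,0,-5,0,0,0,0],[0,0,-10,0,0,0,0],[0,0,-25,0,0,0,0],[0,0,-35,0,0,0,0],[0,0,-35,0,0,0,0]]]'
python3 off.py 650.6 146.3 170 71
```

```text
clock: 11.75
position: [0.4511, 0.0105, 0.0883]
tool_rot: [-3.141, -0.0, 1.93]
force: [-0.5, -0.0, 0.2]
grip_width: 0.0428
finger_force: 0.0
clock: 12.15
position: [0.4512, 0.0106, 0.0893]
tool_rot: [3.141, 0.0, 1.931]
force: [-0.9, -0.5, 5.3]
grip_width: 0.013
finger_force: 39.3
clock: 12.65
position: [0.4505, 0.0108, 0.2005]
tool_rot: [-3.141, -0.001, 1.931]
force: [1.2, 0.3, -0.6]
grip_width: 0.0129
finger_force: 39.3
turn [-0.001 -0.     0.692] shift mm after turn [193.3 145.1  30.5] before [ 56.1 235.1  30.4] clock 12.65
```

```bash
python3 -m jog '[[[0,0,0,0,0,0.139,0],[0,0,0,0,0,0.139,0],[0,0,0,0,0,0.138,0],[0,0,0,0,0,0.138,0],[0,0,0,0,0,0.138,0]]]'
python3 -m jog '[[[30,22.5,0,0,0,0,0],[36,27,0,0,0,0,0],[36,27,0,0,0,0,0],[36,27,0,0,0,0,0],[30,22.5,0,0,0,0,0]]]'
python3 -m jog '[[[20,15,10,0,0,0,0],[5,4,10,0,0,0,0],[0,0,10,0,0,0,0],[0,0,0,0,0,0,0]]]'
python3 off.py 650.7 146.6 138.2 71
python3 look.py cy hy .6497 .1449 -18.9 90 pics/h2.png
```

```text
clock: 13.15
position: [0.4509, 0.0107, 0.1996]
tool_rot: [3.141, -0.0, 1.233]
force: [0.0, -0.1, -1.2]
grip_width: 0.0129
finger_force: 39.4
clock: 13.65
position: [0.6262, 0.1299, 0.1997]
tool_rot: [-3.141, -0.001, 1.239]
force: [-0.6, -0.0, -0.4]
grip_width: 0.0129
finger_force: 39.3
clock: 14.05
position: [0.6497, 0.1448, 0.1675]
tool_rot: [-3.139, 0.001, 1.239]
force: [-0.6, -0.3, -1.2]
grip_width: 0.0132
finger_force: 39.4
turn [-0.002  0.001 -0.001] shift mm after turn [ 2.   0.4 29.3] before [ 2.1  0.4 29.3] clock 14.05
```

View pics/h2.png

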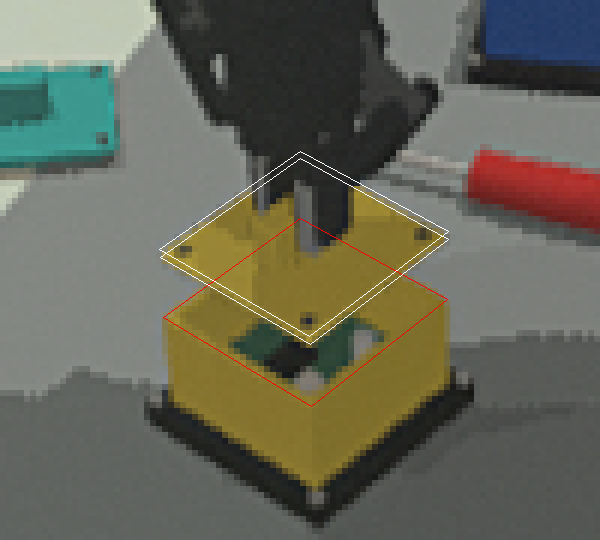

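The predicted outline matches the yellow cover, and the red outline matches the rim. I correct 2 mm and lower.

```bash
python3 -m jog '[[[2,0.4,5,0,0,0,0],[0,0,6,0,0,0,0],[0,0,4,0,0,0,0],[0,0,2,0,0,0,0],[0,0,0,0,0,0,0]]]'
python3 off.py 650.7 146.6 138.2 71
```

```text
clock: 14.6
position: [0.6518, 0.1475, 0.1513]
tool_rot: [-3.141, 0.0, 1.239]
force: [0.1, -0.3, -1.5]
grip_width: 0.0125
finger_force: 39.4
turn [-0.  0. -0.] shift mm after turn [-1.2 -0.8 13.1] before [-1.2 -0.8 13.1] clock 14.6
```

```bash
python3 -m jog '[[[-1,-0.8,2,0,0,0,0],[0,0,2,0,0,0,0],[0,0,2,0,0,0,0],[0,0,0,0,0,0,0]]]'
python3 -m jog '[[[0,0,1.5,0,0,0,0],[0,0,1.5,0,0,0,0],[0,0,0,0,0,0,0]]]'
python3 off.py 650.7 146.6 138.2 71
```

```text
clock: 15.0
position: [0.6508, 0.1468, 0.1454]
tool_rot: [-3.141, 0.0, 1.239]
force: [-0.3, -0.0, -1.5]
grip_width: 0.0129
finger_force: 39.4
clock: 15.3
position: [0.6508, 0.1468, 0.1424]
tool_rot: [-3.141, 0.0, 1.239]
force: [-0.1, -0.0, -0.5]
grip_width: 0.0126
finger_force: 39.4
turn [-0.  0. -0.] shift mm after turn [-0.2 -0.1  4.2] before [-0.2 -0.1  4.2] clock 15.3
```

```bash
python3 -m jog '[[[0,0,1.5,0,0,0,0],[0,0,1.2,0,0,0,0],[0,0,0,0,0,0,0]]]'
python3 -m jog '[[[0,0,1,0,0,0,0],[0,0,0,0,0,0,0]]]'
python3 -m jog '[[[0,0,0.8,0,0,0,0],[0,0,0,0,0,0,0]]]'
```

```text
clock: 15.6
position: [0.6509, 0.1469, 0.1398]
tool_rot: [-3.141, 0.0, 1.239]
force: [-0.0, 0.1, -1.7]
grip_width: 0.0134
finger_force: 39.4
clock: 15.8
position: [0.6509, 0.1468, 0.1389]
tool_rot: [-3.141, 0.0, 1.239]
force: [1.2, 0.2, -1.2]
grip_width: 0.013
finger_force: 39.4
clock: 16.0
position: [0.651, 0.1469, 0.1384]
tool_rot: [3.141, -0.0, 1.239]
force: [-1.7, -0.8, 2.9]
grip_width: 0.0131
finger_force: 39.9
```

Contact came at the expected height. I press lightly, release, retreat and look.

```bash
python3 -m jog '[[[0,0,0.7,0,0,0,0],[0,0,0,0,0,0,0]]]'
python3 -m jog '[[[0,0,-0.8,0,0,0,0],[0,0,0,0,0,0,0.5],[0,0,0,0,0,0,0.5],[0,0,0,0,0,0,0.5],[0,0,0,0,0,0,0.5]]]'
python3 -m jog '[[[0,0,-10,0,0,0,0.5],[0,0,-20,0,0,0,0.5],[0,0,-30,0,0,0,0.5],[0,0,-30,0,0,0,0.5],[0,0,-30,0,0,0,0.5]]]'
python3 -m jog '[[[-20,-40,0,0,0,0,0.5],[-20,-40,0,0,0,0,0.5],[-20,-40,0,0,0,0,0.5],[0,0,0,0,0,0,0.5],[0,0,0,0,0,0,0.5]]]'
python3 - <<'E'
from fit import *
p=bot.grab_frame("side");cv2.imwrite("pics/end.png",cv2.resize(p["img"][120:320,180:420,::-1],None,fx=3,fy=3,interpolation=3))
E
```

```text
clock: 16.2
position: [0.651, 0.1469, 0.1384]
tool_rot: [3.141, 0.0, 1.239]
force: [-6.6, -1.6, 14.0]
grip_width: 0.0131
finger_force: 41.3
clock: 16.7
position: [0.6509, 0.1469, 0.1382]
tool_rot: [-3.142, 0.0, 1.239]
force: [0.6, -0.6, 0.2]
grip_width: 0.0428
finger_force: 0.0
clock: 17.2
position: [0.6508, 0.1469, 0.2603]
tool_rot: [3.141, -0.0, 1.239]
force: [-0.0, 0.2, -0.6]
grip_width: 0.0429
finger_force: 0.0
clock: 17.7
position: [0.5178, 0.1291, 0.2594]
tool_rot: [3.14, -0.0, 1.239]
force: [0.6, 0.8, -0.2]
grip_width: 0.0428
finger_force: 0.0
```

View pics/end.png

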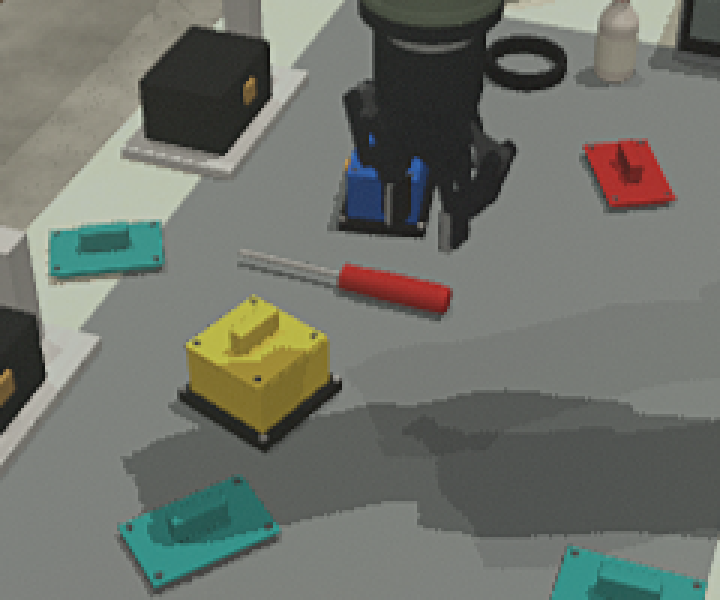

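The yellow cover sits flush at (260,340) and nothing else has moved. The blue cover was seen seated earlier. I hand in the job.

```bash
python3 -c "from workcell import bot;print(bot.job_done())"
```

```text
the job is handed in; nothing more can be done
None
```

Both covers, first blue and then yellow, are seated flat on their housings and released; nothing else was seen to move, and I handed the job in at about 18 s of the 48 s allowed (no verdict was returned).

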